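Shut the findings chest and latch its retaining bar

ROBOT

A 6-joint arm with a two-finger parallel gripper is mounted at the origin on the work surface; the furniture and walls round the work are solid. World frame = base frame: x ahead of the robot, y to its left, z up, the work surface at z = 0. Lengths are in mm, angles in rad, forces in N, time in s.
With the tool pointing down it reaches from about 350 to 775 mm from the base axis. Payload 7.3 kg.
Tool frame: the origin (TCP) lies midway between the tips of the shut fingers; the grasp point (between the pads) lies 19 mm behind it; z points along the fingers, x is the direction in which the jaws open and shut, and the axes are right-handed (so a half turn about z gives the same grasp; the last joint's range is limited). The gripper opens to 92 mm and grips with 3 to 60 N. Pads are 19 mm wide; open, the fingers measure 130 mm over their backs; the gripper's body (75 mm by 190 mm) begins 47 mm behind the grasp point.
Start: joints at [-1.365, 0.342, 1.524, -0, 1.275, -0.146], TCP at [180.932, -492.858, 226.741] pointing down, gripper open.
Joint ranges: [-2.53, 2.53], [-0.77, 2.02], [0.04, 2.7], [-1, 4.14], [0.28, 2.66], [-3.11, 3.11]. Speed limits (rad/s): [2.57, 2.57, 3.14, 3.14, 3.14, 3.14].

INTERFACE

Orientations are given as [roll, pitch, yaw] about the fixed x, y, z axes, in that order (R = Rz(yaw) Ry(pitch) Rx(roll)).
In Python, from plant import bot gives the robot as it stands.
- The arm moves only by the shell command python3 -m pendant 'ROWS' [OPENING]. ROWS is JSON, a list of rows, each an object with "linear": the shift along the world's x, y, z in mm, a list of three; "twist": the turn about the world's z in degrees. In form: [{"linear": [x, y, z], "twist": twist}, ...]. A call has 1 to 20 rows; each row is the pose to reach, as a shift and turn from the pose commanded when the call began; what a row does not reach only later rows make up. A row lasts 1/8 s, in which the tool goes at most 62.5 mm and 10.7 degrees, less where a joint would pass 70% of its speed; a pose out of reach is approached as far as the arm can. A call with a gripper value outside its range is refused whole. OPENING is the closure in counts, from 0 (fully open) to 255 (shut), set as the call begins (- or left out, the last holds). The fingers move at their own pace and stop on an object; the grip force is fixed at half the most. Time passes only in rows, so rows that repeat a pose let the fingers close. It gives the time, the measured TCP pose, the force and the opening at its end, in the units of the state.
- bot.get_obs(): the state, without advancing time (a new reading comes with each control period).
- bot.capture(name): name is "side" or "top"; returns a dict with "frame" (400x640x3 uint8, blue, green, red), "z_map" (400x640 float32, mm along the optical axis (not along the pixel's ray), 0 where there is no reading), "fx", "fy", "cx", "cy" (pixels), "k1" (the pictures are not rectified: a ray, as slopes to the right and down, at radius r is drawn at 1 + k1 r^2 times it, then the intrinsics apply), "rvec" (rotation vector, rad) and "tvec" (3), from world to camera coordinates, as OpenCV has them. Camera axes: x right, y down, z forward; pixel columns grow to the right and rows downward; lengths in mm; the calibration is good to about 2 mm. A picture is of the moment at which its call begins.
- bot.close_job(): hands the job in, once; it reports no verdict.
The state is a dict: "time": time; "joint_positions": joint angles; "dq": joint speeds; "tau": joint torques, N m; "tool_pos": TCP position; "tcp_rot": TCP orientation; "contact_force": force on the tool from outside, world axes, zero at the start; "moment": the same for the moment, N m; "grip_width": finger opening in mm.
Only numpy, scipy, OpenCV 4.12 (cv2) and the standard library are available. Lean on these libraries where they do the work, as an engineer would, in place of code of your own. Each camera call takes 0.05 s, during which the arm holds its last target. There are 200 camera calls.

TASK

The thread chest is about to be carried out to a job, so shut it up for the road: with the fingertips push both drawers fully home, leaving the spools standing in them, and only then swing the steel retaining bar across the drawer fronts and press it until it snaps in behind the spring roller and stays there. Nothing needs gripping or lifting, and everything else on the bench stays where it is.

Things in the scene. Friction and masses are not known exactly. Their poses are not given: they have to be found in the camera images.
- chest: plywood chest on the bench, 160 mm deep (its x), 270 mm wide (its y), on a 60 mm steel riser, top 165 mm above the bench; heavy, does not move. Origin: below its centre, on the bench; x points from its front to its back (away from the robot), y to its left, z up. The shut drawers' faces lie in its front plane x = -80 mm, 15 mm before the box and its top. Bar hinge at the front's left end, roller catch at its right end
- left_drawer (a joint): left drawer, in m: 0 = home, its front in the chest's front plane; grows as it comes out towards the robot (chest -x), at most 0.11; found 0.07 to 0.105. Wooden front 124 mm wide (chest y 2.5 to 126.5 mm), 80 to 151 mm above the bench; at its middle a brass knob, 16 mm across, stands out 17 mm, 96 mm above the bench. About 2 N of friction, a firm stop at 0
- right_drawer (a joint): right drawer, as the left one: chest y -126.5 to -2.5 mm
- left_drawer_front (a point): point on the face of the left drawer's front, in the middle of its width, 128 mm above the bench, clear above the knob; moves with the drawer
- right_drawer_front (a point): the same point on the right drawer
- bar (a joint): retaining bar, in rad: 0 = shut, lying across both drawer fronts (it points along chest -y); 1.57 = sticking straight out of the front towards the robot; found at 1.75 to 2.2, swung out to the chest's left. Flat steel, 5 mm thick, 117 to 139 mm above the bench, 274 mm long. Stiff hinge (0.12 N m): it stays where it is left. Shut, it lies 5.5 mm before the drawer fronts, above their knobs
- bar_pivot (a point): the bar's upright pivot pin, at chest x = -88 mm, y = 142 mm, 128 mm above the bench; does not move
- bar_mid (a point): point on the bar's outer face (the side away from the drawers), 135 mm from the pivot, at half its height. On that face a small black knob stands out 18 mm, 246 mm from the pivot; the rest is smooth
- roller (a point): brass spring roller of the catch, 10 mm across, upright, at chest x = -95 mm, y = -133 mm, 128 mm above the bench. At about 0.05 rad the bar's round nose (270 mm from the pivot) meets it and must be pressed past it (about 10 N, pushing 200 mm from the pivot); past 0.026 rad the roller helps it on to its stop at 0 and holds it there
- spool_cream: off-white thread spool, 48 mm across, 55 mm tall, standing loose in a drawer (which one varies). Origin: centre of its underside, about 84 mm above the bench
- spool_black: black thread spool, 42 mm across, 50 mm tall, standing loose in a drawer (which one varies). Origin: centre of its underside, about 84 mm above the bench
- spool_red: red thread spool, 42 mm across, 60 mm tall, standing loose in a drawer (which one varies). Origin: centre of its underside, about 84 mm above the bench
- tape_measure: yellow tape measure, 65 x 71 x 65 mm, left of the chest; leave alone
- tack_jar: glass jar of tacks, 60 mm across, 82 mm high, right of the chest; leave alone
- marker_3: black marker pen, 71 x 109 x 14 mm as it lies, to the left; leave alone
Mind the look-alikes: they are no part of the job. What is meant by the spool_red is not yellow, and is the smaller of those in its own colour.

How it is judged:
By the outcome, as a careful person would: the job done as asked, in the order asked, and still so for the second after the job is handed in, with the robot touching nothing.
It also fails if it takes over 58 s, if anything falls off the work surface, if the arm or the gripper's body presses on something with over 40 N, if the wrist force passes 120 N, or if a joint passes its speed limit or range.

## Working session

There is one attempt and no reset: what is moved stays moved. The work goes in short steps, Python scripts to look and compute and a shell command to move; the robot and the scene stay as the last step left them, time stands still between calls to the robot, and variables do not carry over. Pictures are saved under pics/ and viewed, about 8 in all and at most 12, crops included, and the job is handed in when it is done.

```bash
mkdir -p pics; ls; cat > h.py <<'E'
import numpy as np, cv2
from plant import bot
def cap(n,save=None):
    c=bot.capture(n)
    if save: cv2.imwrite('pics/'+save,c['frame'])
    return c
def pts(c,u,v,z=None):
    """pixels -> world using z_map"""
    u=np.asarray(u);v=np.asarray(v)
    d=c['z_map'][v,u] if z is None else z
    K=np.array([[c['fx'],0,c['cx']],[0,c['fy'],c['cy']],[0,0,1]])
    p=np.stack([u,v],-1).reshape(-1,1,2).astype(float)
    s=cv2.undistortPoints(p,K,np.array([c['k1'],0,0,0.]))[:,0]
    P=np.c_[s,np.ones(len(s))]*np.asarray(d).reshape(-1,1)
    R=cv2.Rodrigues(np.array(c['rvec'],float))[0]
    return (P-np.array(c['tvec']).reshape(1,3))@R
def proj(c,W):
    K=np.array([[c['fx'],0,c['cx']],[0,c['fy'],c['cy']],[0,0,1]])
    return cv2.projectPoints(np.array(W,float).reshape(-1,1,3),np.array(c['rvec'],float),np.array(c['tvec'],float),K,np.array([c['k1'],0,0,0.]))[0][:,0]
E
python3 - <<'E'
from h import *
for n in('top','side'):
    c=cap(n,n+'0.png'); R=cv2.Rodrigues(np.array(c['rvec'],float))[0]
    print(n,c['fx'],c['k1'],(-R.T@np.array(c['tvec']).ravel()).round(),(c['z_map']>0).mean())
o=bot.get_obs();print(o)
E
```

```text
pics
top 492.5921512692855 -0.021873837570595963 [ 263. -121. 1128.] 0.99598046875
side 400.84219438730514 -0.07668489308272354 [230. 705. 641.] 0.99596875
{'time': 0.1, 'joint_positions': array([-1.36501194e+00,  3.42627319e-01,  1.52489551e+00, -7.98506699e-06,
        1.27538586e+00, -1.46015436e-01]), 'dq': array([-0.00051391, -0.00296679, -0.00243787, -0.00113695,  0.00078211,
        0.0005799 ]), 'tau': array([ 1.89004757e-03, -4.32002628e+01, -2.44697142e+01,  7.19080470e-02,
        5.26619924e-02, -6.73876025e-05]), 'tool_pos': array([ 180.84793872, -492.49824225,  226.13687477]), 'tcp_rot': array([-3.14140873e+00,  1.30314412e-03, -1.21899405e+00]), 'contact_force': array([-0.26378936,  0.0533833 , -0.1203742 ]), 'moment': array([ 0.03933541, -0.01756755, -0.01110617]), 'grip_width': 91.36948359073727}
```

View pics/top0.png

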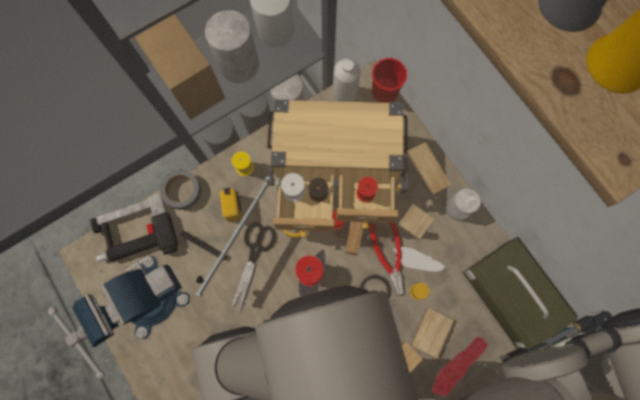

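View pics/side0.png

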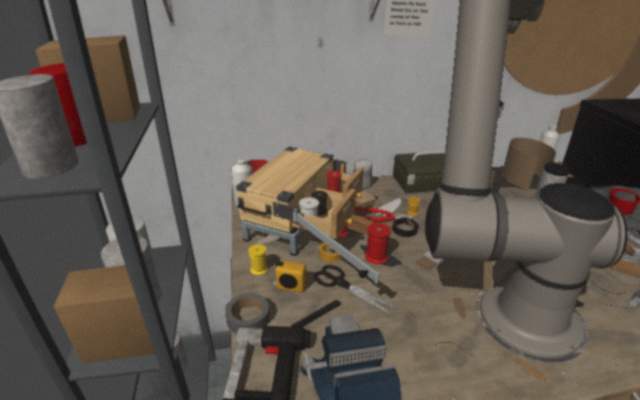

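Top view: chest lid about (338,134). The left drawer (305,200) holds cream (292,185) and black (318,188). The right drawer (368,195) holds red (367,188). The bar runs from (270,180) to (200,292). Look-alikes for the red spool are the big red spool (309,270) and the red cup (389,80), and for the others the yellow spool (242,162). None of these need touching.

```bash
python3 - <<'E'
from h import *
c=cap('top')
v,u=np.mgrid[60:330,170:480]; v=v.ravel();u=u.ravel()
P=pts(c,u,v)
hsv=cv2.cvtColor(c['frame'],cv2.COLOR_BGR2HSV)[v,u]
lid=(abs(P[:,2]-165)<6)&(v>85)&(v<180)&(u>255)&(u<420)
m=np.zeros((400,640),np.uint8);m[v[lid],u[lid]]=1
m=cv2.morphologyEx(m,cv2.MORPH_OPEN,np.ones((5,5)))
n,l,st,_=cv2.connectedComponentsWithStats(m);k=1+st[1:,4].argmax()
L=pts(c,*np.nonzero(l==k)[::-1])
r=cv2.minAreaRect(L[:,:2].astype(np.float32));print('lid',r,cv2.boxPoints(r).round(),L[:,2].mean())
b=(abs(P[:,2]-139)<7)&(u<285)&(v>175)&(v<300)
B=P[b];print('bar n',b.sum())
ln=cv2.fitLine(B[:,:2].astype(np.float32),cv2.DIST_HUBER,0,.1,.01).ravel();print(ln)
t=(B[:,:2]-ln[2:])@ln[:2];print('ends',ln[2:]+ln[:2]*np.percentile(t,1),ln[2:]+ln[:2]*np.percentile(t,99))
np.savez('s.npz',P=P,u=u,v=v,hsv=hsv)
big=cv2.resize(c['frame'][80:310,180:480],None,fx=2.6,fy=2.6,interpolation=cv2.INTER_CUBIC);cv2.imwrite('pics/crop1.png',big)
E
```

```text
lid ((632.9786376953125, -167.8992919921875), (270.0872497558594, 149.2496795654297), 84.95631408691406) [[ 547. -296.]
 [ 695. -309.]
 [ 719.  -40.]
 [ 571.  -27.]] 166.09905994814176
bar n 544
[  0.8353909  -0.5496563 429.66995    56.23152  ]
ends [321.21152652 127.5931467 ] [558.85114382 -28.7649153 ]
```

View pics/crop1.png

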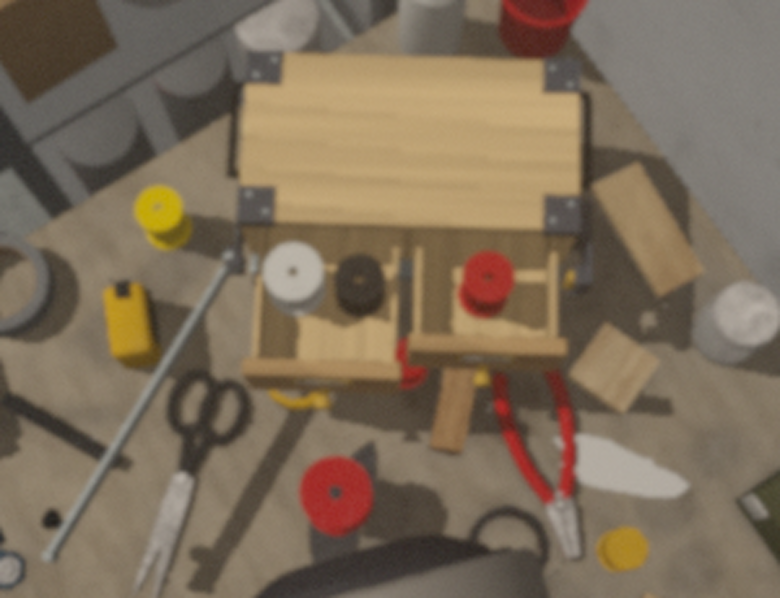

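```bash
python3 - <<'E'
from h import *
d=np.load('s.npz');P,u,v=d['P'],d['u'],d['v']
a=np.radians(-5.04);C=np.array([625.5,-167.2]);R=np.array([[np.cos(a),-np.sin(a)],[np.sin(a),np.cos(a)]])
Q=(P[:,:2]-C)@R
for n,lo,hi in(('L',10,118),('R',-118,-10)):
    m=(abs(P[:,2]-151)<5)&(Q[:,1]>lo)&(Q[:,1]<hi)&(Q[:,0]<-90)
    print(n,m.sum(),np.percentile(Q[m,0],[2,50,98]),np.percentile(Q[m,1],[2,98]))
m=(Q[:,0]<-60)&(Q[:,0]>-330)&(abs(Q[:,1])<260)&(P[:,2]>60)&(P[:,2]<400)
# coarse height map max per 20mm
for x in range(-320,-60,20):
    print(x,[int(P[s,2].max()) if (s:=m&(abs(Q[:,0]-x)<10)&(abs(Q[:,1]-y)<10)).any() else 0 for y in range(240,-241,-20)])
def W(x,y):print((x,y),(R@[x,y]+C).round(1))
for q in((-210,-64.5),(-89.5,-64.5),(-220,64.5),(-89.5,64.5),(-88,142),(-100,-50)):W(*q)
E
```

```text
L 375 [-185.52313131 -179.0364711  -171.82798094] [ 13.51736634 114.92481165]
R 452 [-162.07039583 -154.31031059  -95.29861587] [-115.27829887  -13.68844618]
-320 [0, 0, 0, 0, 0, 0, 0, 0, 0, 0, 0, 0, 0, 0, 0, 0, 0, 0, 0, 0, 0, 0, 0, 0, 0]
-300 [141, 0, 0, 0, 0, 0, 0, 0, 0, 89, 88, 0, 0, 0, 0, 0, 0, 0, 0, 0, 0, 0, 0, 0, 0]
-280 [142, 0, 0, 0, 0, 0, 0, 0, 88, 89, 89, 90, 0, 0, 0, 0, 0, 0, 0, 0, 0, 0, 0, 0, 0]
-260 [141, 142, 0, 0, 0, 0, 0, 0, 89, 88, 90, 90, 0, 0, 0, 0, 0, 0, 0, 0, 0, 0, 0, 0, 0]
-240 [0, 142, 0, 0, 0, 0, 0, 0, 88, 89, 88, 87, 0, 0, 0, 0, 0, 0, 0, 0, 0, 0, 0, 0, 0]
-220 [0, 144, 142, 0, 0, 0, 0, 0, 0, 0, 0, 0, 0, 0, 0, 0, 0, 0, 0, 0, 0, 0, 0, 0, 0]
-200 [0, 0, 144, 0, 0, 0, 0, 0, 0, 108, 0, 0, 0, 0, 0, 0, 0, 0, 0, 0, 0, 0, 0, 0, 0]
-180 [0, 0, 141, 142, 0, 0, 155, 158, 155, 156, 156, 155, 155, 0, 0, 107, 104, 0, 0, 0, 0, 0, 0, 0, 0]
-160 [65, 64, 0, 142, 0, 0, 127, 89, 88, 91, 88, 88, 156, 155, 157, 156, 155, 156, 155, 0, 0, 0, 0, 0, 0]
-140 [66, 67, 0, 141, 145, 0, 127, 89, 89, 88, 89, 90, 152, 153, 152, 152, 154, 152, 152, 0, 0, 0, 0, 0, 0]
-120 [66, 69, 0, 0, 144, 134, 125, 143, 143, 140, 142, 137, 126, 125, 88, 147, 149, 89, 126, 0, 0, 0, 0, 0, 0]
-100 [71, 66, 0, 0, 141, 149, 141, 143, 144, 143, 138, 138, 126, 127, 147, 149, 148, 91, 145, 151, 0, 0, 0, 0, 0]
-80 [0, 0, 0, 0, 0, 151, 141, 144, 144, 141, 137, 137, 125, 126, 146, 150, 147, 88, 124, 151, 0, 0, 0, 0, 0]
(-210, -64.5) [ 410.6 -213. ]
(-89.5, -64.5) [ 530.7 -223.6]
(-220, 64.5) [412.  -83.6]
(-89.5, 64.5) [542.  -95.1]
(-88, 142) [550.3 -18. ]
(-100, -50) [ 521.5 -208.2]
```

```bash
python3 -m pendant '[{"linear":[20,25,0],"twist":-4},{"linear":[50,65,0],"twist":-9},{"linear":[80,105,0],"twist":-14},{"linear":[110,145,0],"twist":-19},{"linear":[140,185,0],"twist":-25.2},{"linear":[170,220,0],"twist":-25.2},{"linear":[195,250,0],"twist":-25.2},{"linear":[212,272,0],"twist":-25.2},{"linear":[219,281,0],"twist":-25.2},{"linear":[219,281,-20],"twist":-25.2},{"linear":[219,281,-50],"twist":-25.2},{"linear":[219,281,-80],"twist":-25.2},{"linear":[219,281,-102],"twist":-25.2},{"linear":[219,281,-110],"twist":-25.2},{"linear":[219,281,-110],"twist":-25.2},{"linear":[219,281,-110],"twist":-25.2}]' 255
python3 - <<'E'
from h import *
a=cap('top');b=cap('side')
cv2.imwrite('pics/m1.png',np.vstack([cv2.resize(a['frame'][80:310,180:580],None,fx=1.5,fy=1.5),cv2.resize(b['frame'][130:300,200:500],(600,255))]))
E
```

```text
time: 2.15
tool_pos: [400.3, -212.4, 117.6]
tcp_rot: [-3.14, -0.001, -1.659]
contact_force: [0.4, -0.2, 0.4]
grip_width: 0.3
```

View pics/m1.png

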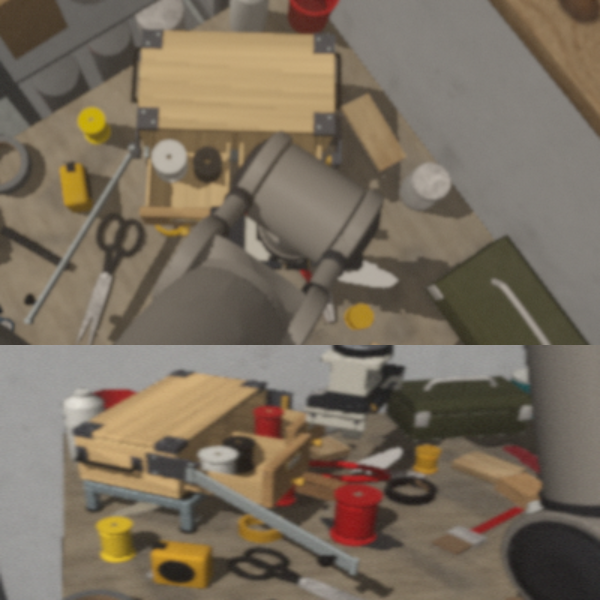

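The gripper stands in front of the right drawer (body at about (310,190) in the picture). The bar and the left drawer are unchanged.

```bash
python3 -m pendant '[{"linear":[10,-1,0],"twist":0},{"linear":[22,-2,0],"twist":0},{"linear":[32,-3,0],"twist":0},{"linear":[38,-3,0],"twist":0},{"linear":[42,-4,0],"twist":0},{"linear":[46,-4,0],"twist":0},{"linear":[50,-4,0],"twist":0},{"linear":[54,-5,0],"twist":0},{"linear":[58,-5,0],"twist":0},{"linear":[63,-5.5,0],"twist":0},{"linear":[69,-6,0],"twist":0},{"linear":[76,-6.5,0],"twist":0},{"linear":[83,-7,0],"twist":0},{"linear":[90,-8,0],"twist":0},{"linear":[97,-8.5,0],"twist":0},{"linear":[104,-9,0],"twist":0},{"linear":[110,-9.5,0],"twist":0},{"linear":[115,-10,0],"twist":0},{"linear":[119,-10.5,0],"twist":0},{"linear":[122,-11,0],"twist":0}]'
python3 -m pendant '[{"linear":[1.5,0,0],"twist":0},{"linear":[3,0,0],"twist":0},{"linear":[4.5,0,0],"twist":0},{"linear":[6,0,0],"twist":0},{"linear":[6,0,0],"twist":0}]'
```

```text
time: 4.75
tool_pos: [522.2, -222.7, 116.8]
tcp_rot: [3.142, 0.0, -1.659]
contact_force: [-2.2, 2.3, 0.0]
grip_width: 0.6
time: 5.38
tool_pos: [528.0, -223.1, 116.8]
tcp_rot: [-3.141, -0.001, -1.659]
contact_force: [-1.4, -1.3, 0.1]
grip_width: 0.2
```

```bash
python3 -m pendant '[{"linear":[1,0,0],"twist":0},{"linear":[2,0,0],"twist":0},{"linear":[3,0,0],"twist":0},{"linear":[3,0,0],"twist":0}]'
python3 -m pendant '[{"linear":[0.7,0,0],"twist":0},{"linear":[1.4,0,0],"twist":0},{"linear":[2,0,0],"twist":0},{"linear":[2,0,0],"twist":0}]'
```

```text
time: 5.88
tool_pos: [528.0, -223.1, 116.9]
tcp_rot: [3.136, -0.0, -1.659]
contact_force: [-14.8, -2.6, 6.8]
grip_width: 0.5
time: 6.38
tool_pos: [528.0, -223.1, 116.9]
tcp_rot: [3.131, 0.0, -1.659]
contact_force: [-23.4, -2.6, 11.1]
grip_width: 0.2
```

```bash
python3 -m pendant '[{"linear":[-5,0,0],"twist":0},{"linear":[-15,1,0],"twist":0},{"linear":[-40,3,0],"twist":0},{"linear":[-70,6,0],"twist":0},{"linear":[-100,9,0],"twist":0},{"linear":[-122,12,0],"twist":0},{"linear":[-128,25,0],"twist":0},{"linear":[-128,55,0],"twist":0},{"linear":[-128,90,0],"twist":0},{"linear":[-128,120,0],"twist":0},{"linear":[-128,136,0],"twist":0},{"linear":[-128,140,0],"twist":0},{"linear":[-128,140,0],"twist":0}]'
python3 -m pendant '[{"linear":[6,-0.5,0],"twist":0},{"linear":[12,-1,0],"twist":0},{"linear":[17,-1.5,0],"twist":0},{"linear":[21,-2,0],"twist":0},{"linear":[25,-2,0],"twist":0},{"linear":[29,-2.5,0],"twist":0},{"linear":[33,-3,0],"twist":0},{"linear":[37,-3,0],"twist":0},{"linear":[42,-3.5,0],"twist":0},{"linear":[48,-4,0],"twist":0},{"linear":[55,-5,0],"twist":0},{"linear":[62,-5.5,0],"twist":0},{"linear":[69,-6,0],"twist":0},{"linear":[76,-6.5,0],"twist":0},{"linear":[83,-7,0],"twist":0},{"linear":[90,-8,0],"twist":0},{"linear":[97,-8.5,0],"twist":0},{"linear":[104,-9,0],"twist":0},{"linear":[110,-9.5,0],"twist":0},{"linear":[115,-10,0],"twist":0}]'
python3 -m pendant '[{"linear":[4,0,0],"twist":0},{"linear":[8,-0.5,0],"twist":0},{"linear":[11.5,-1,0],"twist":0},{"linear":[14.5,-1,0],"twist":0},{"linear":[16.5,-1,0],"twist":0},{"linear":[18,-1,0],"twist":0},{"linear":[18,-1,0],"twist":0}]'
```

```text
time: 8.0
tool_pos: [405.3, -83.1, 116.8]
tcp_rot: [-3.141, -0.0, -1.658]
contact_force: [-0.4, -0.5, 0.4]
grip_width: 0.4
time: 10.5
tool_pos: [520.3, -92.9, 116.7]
tcp_rot: [3.142, -0.0, -1.659]
contact_force: [-2.0, 0.7, -0.8]
grip_width: 0.4
time: 11.38
tool_pos: [538.3, -93.9, 116.8]
tcp_rot: [-3.141, -0.0, -1.659]
contact_force: [-0.7, -0.4, 0.2]
grip_width: 0.3
```

```bash
python3 -m pendant '[{"linear":[1,0,0],"twist":0},{"linear":[2,0,0],"twist":0},{"linear":[3,0,0],"twist":0},{"linear":[4,0,0],"twist":0},{"linear":[5,0,0],"twist":0},{"linear":[5,0,0],"twist":0}]'
```

```text
time: 12.12
tool_pos: [539.3, -93.9, 116.8]
tcp_rot: [3.134, -0.0, -1.659]
contact_force: [-16.4, -2.2, 10.7]
grip_width: 0.2
```

```bash
python3 -m pendant '[{"linear":[-6,0,0],"twist":0},{"linear":[-25,2,0],"twist":0},{"linear":[-50,5,15],"twist":0},{"linear":[-80,20,40],"twist":8},{"linear":[-105,50,70],"twist":16},{"linear":[-120,85,80],"twist":26},{"linear":[-130,120,80],"twist":36},{"linear":[-133,155,80],"twist":46},{"linear":[-133,185,80],"twist":54},{"linear":[-133,206,80],"twist":60},{"linear":[-133,213,72],"twist":61.7},{"linear":[-133,213,50],"twist":61.7},{"linear":[-133,213,25],"twist":61.7},{"linear":[-133,213,6],"twist":61.7},{"linear":[-133,213,0],"twist":61.7},{"linear":[-133,213,0],"twist":61.7}]'
python3 - <<'E'
from h import *
a=cap('top');b=cap('side')
cv2.imwrite('pics/m2.png',np.vstack([cv2.resize(a['frame'][80:310,180:580],None,fx=1.5,fy=1.5),cv2.resize(b['frame'][130:300,200:500],(600,255))]))
o=bot.get_obs();p=o['tool_pos'][:2];print(p)
pv=np.array([548.,-18]);a0=np.radians(-5.04)
R=np.array([[np.cos(a0),-np.sin(a0)],[np.sin(a0),np.cos(a0)]])
for th in np.r_[118,112:0:-4,0]:
    t=np.radians(th); d=R@[-np.sin(t),-np.cos(t)]; n=np.array([d[1],-d[0]])
    print(th,(pv+190*d+13.5*n-p).round(0),round(118.3-th))
E
```

```text
time: 14.12
tool_pos: [410.1, 118.9, 116.6]
tcp_rot: [3.141, 0.0, -0.583]
contact_force: [-0.3, -0.5, -0.6]
grip_width: 0.5
[410.47235975 119.05982981]
118 [-14. -22.] 0
112 [-26. -39.] 6
108 [-32. -50.] 10
104 [-38. -62.] 14
100 [-42. -75.] 18
96 [-46. -87.] 22
92 [ -49. -100.] 26
88 [ -51. -114.] 30
84 [ -53. -127.] 34
80 [ -53. -140.] 38
76 [ -52. -153.] 42
72 [ -51. -167.] 46
68 [ -48. -180.] 50
64 [ -45. -192.] 54
60 [ -40. -205.] 58
56 [ -35. -217.] 62
52 [ -29. -229.] 66
48 [ -22. -241.] 70
44 [ -15. -251.] 74
40 [  -6. -262.] 78
36 [   3. -272.] 82
32 [  12. -281.] 86
28 [  23. -289.] 90
24 [  33. -297.] 94
20 [  45. -303.] 98
16 [  57. -310.] 102
12 [  69. -315.] 106
8 [  82. -319.] 110
4 [  94. -323.] 114
0 [ 107. -325.] 118
```

View pics/m2.png

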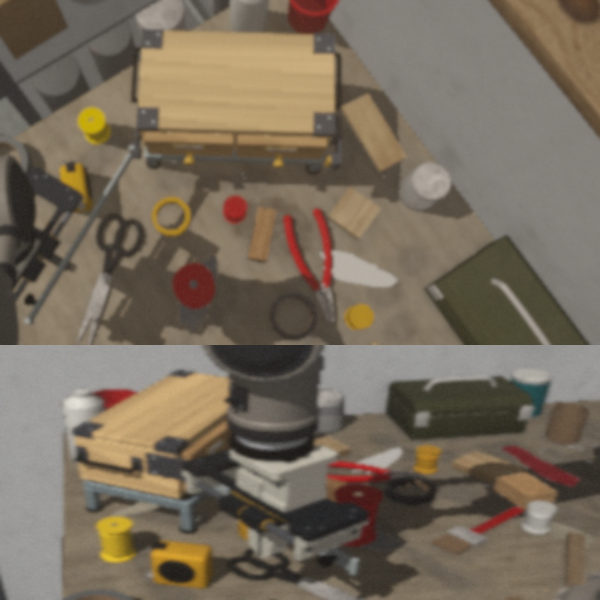

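Both drawers are flush (fronts at about y=148 in the picture), and the gripper is on the bar's outer side at about (60,225). Next I swing the bar.

```bash
python3 -m pendant '[{"linear":[-5,-8,0],"twist":0},{"linear":[-10,-15,0],"twist":0},{"linear":[-14,-22,0],"twist":0},{"linear":[-18,-28,0],"twist":2},{"linear":[-22,-34,0],"twist":4},{"linear":[-26,-39,0],"twist":6},{"linear":[-32,-50,0],"twist":10},{"linear":[-38,-62,0],"twist":14},{"linear":[-42,-75,0],"twist":18},{"linear":[-46,-87,0],"twist":22},{"linear":[-49,-100,0],"twist":26},{"linear":[-51,-114,0],"twist":30},{"linear":[-53,-127,0],"twist":34},{"linear":[-53,-140,0],"twist":38},{"linear":[-52,-153,0],"twist":42},{"linear":[-51,-167,0],"twist":46},{"linear":[-48,-180,0],"twist":50},{"linear":[-45,-192,0],"twist":54},{"linear":[-43,-199,0],"twist":56},{"linear":[-40,-205,0],"twist":58}]'
python3 - <<'E'
from h import *
a=cap('top');b=cap('side')
cv2.imwrite('pics/m3.png',np.vstack([cv2.resize(a['frame'][80:310,180:580],None,fx=1.5,fy=1.5),cv2.resize(b['frame'][130:300,200:500],(600,255))]))
E
```

```text
time: 16.73
tool_pos: [369.4, -86.2, 116.8]
tcp_rot: [-3.141, 0.0, 0.431]
contact_force: [-0.6, 0.5, -0.2]
grip_width: 0.4
```

View pics/m3.png

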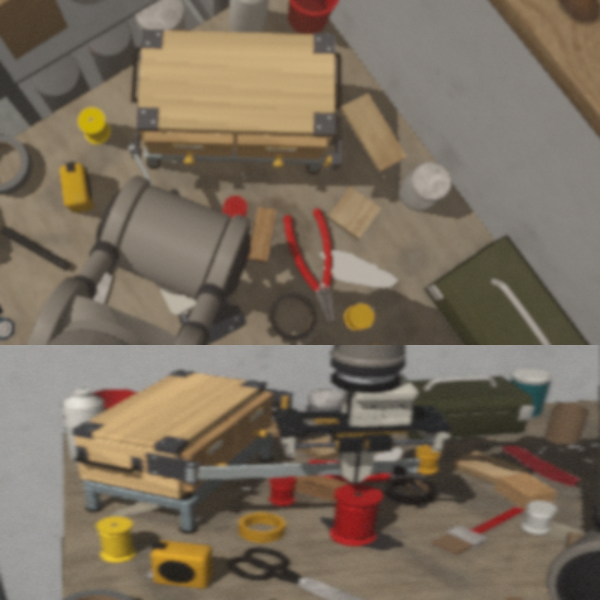

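The bar has come round with the finger to about 60° (side view: bar from (190,470) to (430,460)). I'm continuing.

```bash
python3 -m pendant '[{"linear":[5,-12,0],"twist":4},{"linear":[11,-24,0],"twist":8},{"linear":[18,-36,0],"twist":12},{"linear":[25,-46,0],"twist":16},{"linear":[34,-57,0],"twist":20},{"linear":[43,-67,0],"twist":24},{"linear":[52,-76,0],"twist":28},{"linear":[63,-84,0],"twist":32},{"linear":[73,-92,0],"twist":36},{"linear":[85,-98,0],"twist":40},{"linear":[97,-105,0],"twist":44},{"linear":[105,-108,0],"twist":47},{"linear":[113,-111,0],"twist":50},{"linear":[119,-113,0],"twist":52},{"linear":[124,-115,0],"twist":54},{"linear":[128,-116,0],"twist":56},{"linear":[128,-116,0],"twist":58},{"linear":[128,-116,0],"twist":60}]'
```

```text
time: 19.08
tool_pos: [497.8, -201.8, 116.7]
tcp_rot: [-3.141, -0.0, 1.48]
contact_force: [0.2, -0.9, 0.9]
grip_width: 0.5
```

```bash
python3 -m pendant '[{"linear":[1.5,0,0],"twist":0},{"linear":[3,0,0],"twist":0},{"linear":[4.5,0,0],"twist":0},{"linear":[6,0,0],"twist":0},{"linear":[6,0,0],"twist":0}]'
```

```text
time: 19.7
tool_pos: [504.1, -201.8, 116.7]
tcp_rot: [3.141, -0.0, 1.478]
contact_force: [-0.4, 0.2, -0.4]
grip_width: 0.5
```

```bash
python3 -m pendant '[{"linear":[1,0,0],"twist":0},{"linear":[2,0,0],"twist":0},{"linear":[3,0,0],"twist":0},{"linear":[4,0,0],"twist":0},{"linear":[5,0,0],"twist":0},{"linear":[6,0,0],"twist":0},{"linear":[6,0,0],"twist":0}]'; python3 -m pendant '[{"linear":[1,0,0],"twist":0},{"linear":[2,0,0],"twist":0},{"linear":[3,0,0],"twist":0},{"linear":[4,0,0],"twist":0},{"linear":[4,0,0],"twist":0}]'
```

```text
time: 20.58
tool_pos: [509.0, -201.9, 116.7]
tcp_rot: [-3.139, -0.0, 1.478]
contact_force: [-4.5, -0.7, 3.2]
grip_width: 0.8
time: 21.2
tool_pos: [513.0, -202.4, 116.7]
tcp_rot: [-3.14, 0.001, 1.477]
contact_force: [-5.6, -3.0, 1.9]
grip_width: 0.1
```

```bash
python3 -m pendant '[{"linear":[1,0,0],"twist":0},{"linear":[2,0,0],"twist":0},{"linear":[3,0,0],"twist":0},{"linear":[4,0,0],"twist":0},{"linear":[5,0,0],"twist":0},{"linear":[5,0,0],"twist":0}]'; python3 -m pendant '[{"linear":[1,0,0],"twist":0},{"linear":[2,0,0],"twist":0},{"linear":[3,0,0],"twist":0},{"linear":[4,0,0],"twist":0},{"linear":[4,0,0],"twist":0}]'
```

```text
time: 21.95
tool_pos: [519.2, -201.7, 116.8]
tcp_rot: [3.141, -0.0, 1.478]
contact_force: [0.4, -0.3, 0.1]
grip_width: 0.4
time: 22.58
tool_pos: [519.6, -201.8, 116.7]
tcp_rot: [-3.134, -0.0, 1.478]
contact_force: [-14.3, -0.7, 7.8]
grip_width: 0.5
```

The force dropped after the roller and a firm stop followed at 519.6, so the bar snapped in. I'm retreating and checking.

```bash
python3 -m pendant '[{"linear":[-5,0,0],"twist":0},{"linear":[-15,0,0],"twist":0},{"linear":[-40,0,5],"twist":0},{"linear":[-70,-5,30],"twist":0},{"linear":[-100,-20,60],"twist":0},{"linear":[-130,-50,90],"twist":0},{"linear":[-160,-90,110],"twist":0},{"linear":[-190,-130,110],"twist":0},{"linear":[-220,-170,110],"twist":0},{"linear":[-250,-210,110],"twist":0},{"linear":[-280,-245,110],"twist":0},{"linear":[-300,-270,110],"twist":0},{"linear":[-300,-270,110],"twist":0},{"linear":[-300,-270,110],"twist":0}]'
python3 - <<'E'
from h import *
a=cap('top');b=cap('side')
cv2.imwrite('pics/m4.png',np.vstack([cv2.resize(a['frame'][80:250,240:440],(600,510))]))
cv2.imwrite('pics/m5.png',cv2.resize(b['frame'][130:300,200:500],(800,453)))
ang=np.radians(-5.04);C=np.array([622.8,-167.]);R=np.array([[np.cos(ang),-np.sin(ang)],[np.sin(ang),np.cos(ang)]])
v,u=np.mgrid[90:250,240:440];v=v.ravel();u=u.ravel();P=pts(a,u,v);Q=(P[:,:2]-C)@R
for y in range(120,-141,-20):
    m=(abs(Q[:,1]-y)<10)&(Q[:,0]<-60)&(P[:,2]>70)
    f=m&(P[:,2]>145); g=m&(abs(P[:,2]-139)<8)&(Q[:,0]<-84)
    print(y,'front',Q[f,0].min().round(1) if f.any() else None,'bar',np.median(Q[g,0]).round(1) if g.any() else None,g.sum())
for z in(96,128,139):
    print(z,[proj(a,np.r_[R@[x,y]+C,z])[0].round() for x,y in((-88,142),(-95,-133))])
E
```

```text
time: 24.32
tool_pos: [223.2, -471.2, 226.6]
tcp_rot: [3.141, -0.001, 1.477]
contact_force: [0.4, 0.5, 0.4]
grip_width: 0.7
120 front -78.0 bar -86.7 30
100 front -78.3 bar -87.4 28
80 front -78.3 bar -87.2 30
60 front -78.8 bar -87.0 28
40 front -78.4 bar -87.3 31
20 front -362.6 bar -87.2 30
0 front -77.9 bar -87.0 24
-20 front -78.0 bar -87.2 30
-40 front -78.7 bar -87.5 28
-60 front -78.6 bar -87.1 30
-80 front -79.0 bar -87.4 29
-100 front -78.4 bar -93.9 60
-120 front -95.4 bar -87.8 39
-140 front -100.2 bar -93.4 36
96 [array([270., 185.]), array([397., 192.])]
128 [array([268., 181.]), array([399., 188.])]
139 [array([268., 180.]), array([400., 187.])]
```

View pics/m4.png

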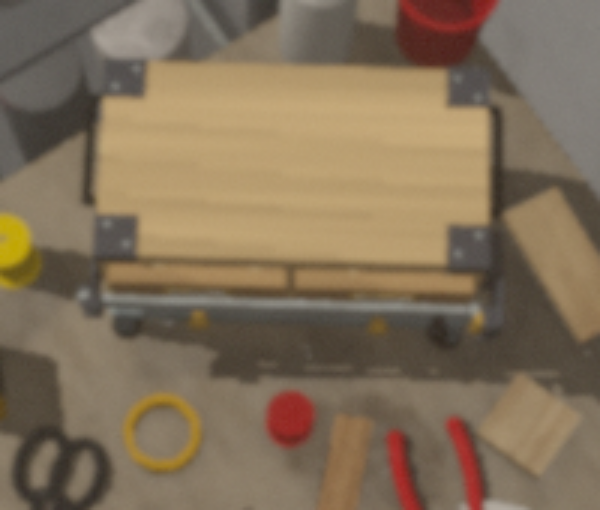

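View pics/m5.png

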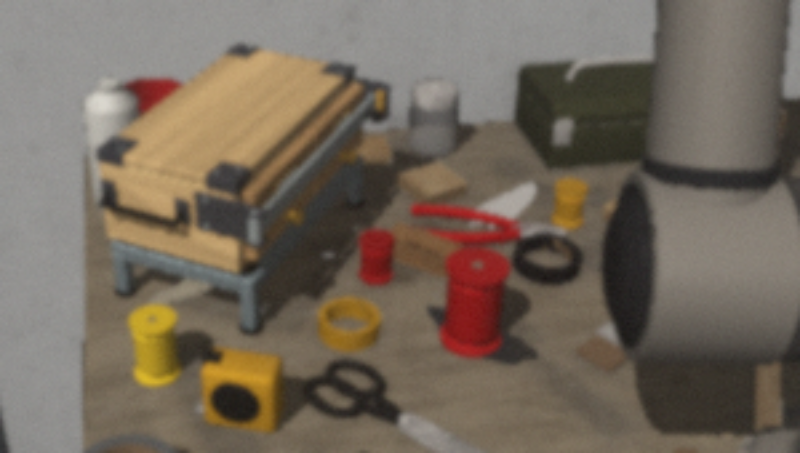

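Final views: the fronts are flush at chest x of about -78.5, equal to the left and right. The bar lies parallel to them at about -87.2 along its whole length, with its end behind the roller (475,320). The small red spool on the bench was already there in the first crop.

```bash
python3 -c "
from plant import bot
print(bot.close_job())"
```

```text
the job is handed in; nothing more can be done
None
```

The chest is shut for the road and handed in at about 24 s of robot time, well inside the 58 s limit.

- **Drawers:** I pushed the right drawer home first, then the left, each slowly with shut fingertips until it met a firm stop (about 15–23 N). The last pictures show both fronts flush with each other, at chest x of about -78.5 mm.
- **Bar:** I then swung it round from about 2.06 rad and pressed it past the roller. The resistance rose to about 6 N, fell to nothing as the bar went past the roller, and then came a hard stop. After I backed off it stayed shut, parallel to the fronts at chest x of about -87 mm against a nominal -88 mm.
- **Bench:** I saw nothing else moved, and the arm is clear of everything. The marker pen was outside my last pictures, but it was unmoved mid-swing and the fingers stayed more than 100 mm above it.
- **Not checked:** With the drawers shut, the spools can't be seen, so I couldn't confirm they are still standing. The push was slow and smooth, and I felt no unusual force.
- **Disagreement:** The contact stops came 2.7 mm nearer the robot than the camera estimate, about what the camera calibration error would explain.

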